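# Load the tablet into the kiosk head

### The arm

A 6-joint arm with a two-finger parallel gripper is mounted at the origin on the work surface. World frame = base frame: x ahead of the robot, y to its left, z up, the work surface at z = 0. Lengths are in mm, angles in degrees, forces in N, time in s.
With the tool pointing down it reaches from about 375 to 750 mm from the base axis. Payload 9 kg.
Tool frame: the origin (TCP) lies on the centre line of the jaws, within the pads' length; the fingertips stand arm.nose_length ahead of it and the grasp point (between the pads) lies 2 mm behind it (arm.nose_length is the distance from the TCP to the fingertips, in mm); z points along the fingers, y is the direction in which the jaws open and shut (so a half turn about z gives the same grasp; the last joint's range is limited). The gripper opens to 85 mm and grips with 20 to 120 N. Pads are 22 mm wide; open, the fingers measure 114 mm over their backs; the gripper's body (76 mm by 85 mm) begins 54 mm behind the grasp point. The pads swing forward as they close: fully open they stand 13 mm farther back than shut.
Start: joints at [-84.379, 5.964, 5.575, 89.605, 0, 77.527], TCP at [186.356, -570.356, 248.331] pointing down, gripper open.
Joint ranges: [-171.21, 171.21], [-48.23, 106.86], [-62.78, 66.21], [-105.2, 120.99], [-86.42, 89.51], [-180, 180]. Speed limits (degrees/s): [127.2, 127.2, 147.25, 180, 180, 180].

### API

Orientations are given as [roll, pitch, yaw] about the fixed x, y, z axes, in that order (R = Rz(yaw) Ry(pitch) Rx(roll)).
In Python, from workcell import monitor, optics, workorder, search_frame, pinpoint, arm gives the robot as it stands. The module is installed in compiled form; this text tells all that it offers.
- The arm moves only by the shell command python3 -m pendant 'ROWS' [OPENING]. ROWS is JSON, a list of rows, each a list of 2 entries, a list of its own where there are three numbers: the shift along the world's x, y, z in mm, then the turn about the world's z in degrees. In form: [[[tx, ty, tz], twist], ...]. A call has 1 to 8 rows; each row shifts and turns the pose as measured when the row begins; what a row does not reach is not made up. A row lasts 1/10 s, in which the tool goes at most 50 mm and 8.59 degrees, less where a joint would pass 70% of its speed; a pose out of reach is approached as far as the arm can. A call is refused whole if a number of a shift passes 50 or a number of a turn 8.59, either way. A call with a gripper value outside its range is refused whole. OPENING is the closure, from 0 (fully open) to 1 (shut), set as the call begins (- or left out, the last holds). The fingers move at their own pace and stop on an object; the grip force is fixed at half the most. Time passes only in rows, so rows that do not move let the fingers close. It gives the time, the measured TCP pose, the force and the opening at its end, in the units of the state.
- monitor.observe(): the state, without advancing time (a new reading comes with each control period).
- optics.camera(name): name is "scene" or "top" or "wrist"; returns a dict with "image" (384x512x3 uint8, red, green, blue), "mtx" (3x3 intrinsics, pixels), "world_from_camera" (4x4, takes a point from camera to world coordinates). Camera axes: x right, y up, looking along -z (the intrinsics and any distortion apply to the point x, -y, -z); pixel columns grow to the right and rows downward; lengths in mm; the calibration is good to about 2 mm. The wrist camera is an equidistant fisheye: a pixel r from the principal point sees the ray r / f radians off the axis. A picture is of the moment at which its call begins. There is no depth.
- workorder.job_done(): hands the job in, once; it reports no verdict.
Trained networks look in a picture, given as the dict that the camera call returned (one of the last four; its "shot" number tells which), for a name from the list of things; names that differ only in an ending like _2 or _b are one class to them, and where a whole thing is asked for, a point or a joint stands for the part that bears it (a point fixed in the world has none). Each returns a list of dicts, best first, with "confidence" (0 to 1); they miss things now and then, are a little off and sometimes report something else, mostly with a low value. They report only what shows in the picture. A call takes as long as a camera call. They do not tell look-alikes from the thing itself.
- search_frame(target, picture): "box" ([centre column, centre row, width, height] in pixels, round what is visible of it).
- pinpoint(target, picture): "uv" ([column, row] in pixels: a listed point, or the origin of a listed thing).
The state is a dict: "time": time; "joints": joint angles; "joint_vel": joint speeds; "effort": joint torques, N m; "tool_pos": TCP position; "ee_rot": TCP orientation; "wrist_force": force on the tool from outside, world axes, zero at the start; "ft_torque": the same for the moment, N m; "grip_width": finger opening in mm.
Only numpy, scipy, OpenCV 4.12 (cv2) and the standard library are available. Lean on these libraries where they do the work, as an engineer would, in place of code of your own. Each camera call takes 0.05 s, during which the arm holds its last target. There are 200 camera calls.

### The job

Take the dark tablet out of the rack and slide it, screen towards the window, down through the slot in the top edge of the tilted silver kiosk enclosure. Push it in past the springs until it is fully home on its stop, then let go. Leave the white tablet, the jar, the screwdriver and the tilt of the kiosk as they are.

Things in the scene. Friction and masses are not known exactly. Their poses are not given: they have to be found in the camera images.
- dark_center (a point): Centre of the black tablet, a rigid slab 9 mm thick (its x), 200 wide (y), 124 tall (z), 0.24 to 0.48 kg. It stands upright on a long edge in the rack, lower edge 8 mm above the bench, upper edge 62 mm along +z from here. +x points out of the screen. The middle of its upper edge is free to be pinched from above across the 9 mm.
- dark_screen (a point): Centre of the dark tablet's screen face, 4.5 mm along the tablet's +x from its centre.
- white_center (a point): Centre of the other tablet, white, of the same size, standing in the same rack; it is not to be moved. Which of the two rack places holds which tablet varies.
- slot (a point): Centre of the slot's mouth, at rim height, in the silver enclosure's top, about 190 mm above the bench. Axes of the enclosure: +z up out of the slot along the slope (the tablet goes in -z), +y along the slot, +x out of the window. It leans with the slot nearer the robot: -z points down and away from the robot, 23 to 37 degrees from vertical. Pocket 13 mm wide (x), 208 long (y), 124 deep (z).
- stop (a point): Middle of the flat stop at the bottom of the pocket, 124 mm along -z from the slot's mouth, same axes. A tablet fully home stands on it with its upper edge flush with the rim, its centre 62 mm below the mouth and its screen behind the 180 by 94 mm window.
- notch (a point): Middle of the thumb notch, 5 mm below the rim: 70 mm along y and 10 mm deep, cut through front and back rim, so that fingertips can press the tablet's edge flush. Beside the notch the rim carries lips that flare outward at 45 degrees, 6 mm high, and guide the tablet in. The enclosure is 249 (y) by 134 (z) by 21 mm thick without the lips.
- springs (a point): Midway between two leaf springs in the pocket, on its back wall (seen through the empty window), crests 77 mm below the rim, starting 24 mm higher. They press the tablet to the window frame with 3 to 8 N each: over its last 60 mm or so it has to be pushed with 5 to 15 N and does not drop by itself; it stays where it is left.
- stand: The kiosk stand, fixed: silver round foot 220 mm in diameter, 8 thick, a 42 mm column and a stiff tilt hinge 110 mm above the bench, which holds against the push. Origin under the centre of the foot; +x is the side to which the window looks. A second stand, bare but for a black mounting plate, stands off to the right (y about -0.57), out of the way.
- rack: Grey plastic rack, fixed: base 136 mm (x) by 214 mm (y) by 8 mm, its centre 70 mm along -x from this origin, which lies on the bench. Two tablet places at x = -110 mm and -30 mm, each between low fins 60 mm above the bench, 13 mm apart, near the two ends (y from 59 to 97 mm on either side), so the middle is open.
- jar: Clear jar of fasteners with a blue cap, 60 mm diameter, 65 mm tall, standing on the bench; origin under its centre. Bystander.
- driver: Screwdriver lying on the bench along its own x, 200 mm long, red handle 26 mm thick towards -x; origin on the bench under its middle. Bystander.
Mind the look-alikes: they are no part of the job. What is shaped like the part that bears dark_center but orange or pink is not meant.

How it is judged:
By the outcome, as a careful person would: the job done as asked, in the order asked, and still so for the second after the job is handed in, with the robot touching nothing.
It also fails if it takes over 48 s, if anything falls off the work surface, if the arm or the gripper's body presses on something with over 40 N, if the wrist force passes 120 N, or if a joint passes its speed limit or range.

## Working session

There is one attempt and no reset: what is moved stays moved. The work goes in short steps, Python scripts to look and compute and a shell command to move; the robot and the scene stay as the last step left them, time stands still between calls to the robot, and variables do not carry over. Pictures are saved under pics/ and viewed, about 8 in all and at most 12, crops included, and the job is handed in when it is done.

```bash
mkdir -p pics
cat > h.py <<'E'
import numpy as np, cv2
from workcell import monitor, optics, workorder, search_frame, pinpoint, arm
def ray(p,uv):
    K=p["mtx"];T=p["world_from_camera"]
    d=np.array([(uv[0]-K[0,2])/K[0,0],-(uv[1]-K[1,2])/K[1,1],-1.])
    return T[:3,3],T[:3,:3]@(d/np.linalg.norm(d))
def proj(p,X):
    K=p["mtx"];T=p["world_from_camera"];c=T[:3,:3].T@(np.asarray(X,float)-T[:3,3])
    return np.array([K[0,0]*c[0]/-c[2]+K[0,2],-K[1,1]*c[1]/-c[2]+K[1,2]])
def tri(rs):
    A=np.zeros((3,3));b=np.zeros(3)
    for o,d in rs:
        M=np.eye(3)-np.outer(d,d);A+=M;b+=M@o
    X=np.linalg.solve(A,b)
    return X,[float(np.linalg.norm(np.cross(X-o,d))) for o,d in rs]
E
python3 - <<'E'
from h import *
np.set_printoptions(precision=1,suppress=True)
s=optics.camera("scene");t=optics.camera("top");
cv2.imwrite("pics/a.png",cv2.vconcat([cv2.cvtColor(x["image"],4) for x in(s,)])); cv2.imwrite("pics/b.png",cv2.cvtColor(t["image"],4))
print([(k,np.shape(v)) for k,v in s.items()], s["world_from_camera"],t["world_from_camera"],arm.nose_length,[x for x in dir(arm) if x[0]!='_'])
for n in "dark_center dark_screen white_center slot stop notch springs stand rack jar driver".split():
    a=pinpoint(n,s);b=pinpoint(n,t)
    print(n,[(np.round(x["uv"]),round(x["confidence"],2)) for x in a[:3]],[(np.round(x["uv"]),round(x["confidence"],2)) for x in b[:3]])
    if a and b: print("   ",*tri([ray(s,a[0]["uv"]),ray(t,b[0]["uv"])]))
print(monitor.observe())
E
```

```text
[('image', (384, 512, 3)), ('mtx', (3, 3)), ('world_from_camera', (4, 4)), ('shot', ())] [[   0.1   -0.7    0.6 1248.3]
 [   1.     0.1   -0.1  -81. ]
 [  -0.     0.7    0.8  970.3]
 [   0.     0.     0.     1. ]] [[   0.     1.    -0.1  405.6]
 [  -1.    -0.    -0.    15.2]
 [  -0.     0.1    1.  1046.7]
 [   0.     0.     0.     1. ]] 17.0 ['IKError', 'nose_length']
dark_center [(array([333., 156.]), 0.81), (array([338., 206.]), 0.69), (array([166., 154.]), 0.65)] [(array([368., 303.]), 0.81), (array([158., 266.]), 0.77), (array([177., 192.]), 0.65)]
    [453.3  23.4 343.9] [219.84733868563853, 219.84733868563853]
dark_screen [(array([168., 154.]), 0.89), (array([329., 154.]), 0.65), (array([335., 205.]), 0.59)] [(array([154., 268.]), 0.95), (array([366., 303.]), 0.94), (array([172., 188.]), 0.64)]
    [454.7   3.4 350.5] [210.31556569976416, 210.3155656997641]
white_center [(array([334., 227.]), 0.93)] [(array([185., 160.]), 0.72)]
    [628.7 215.3  67.8] [0.06359993677948098, 0.06359993677945172]
slot [(array([164., 221.]), 0.96)] [(array([367., 142.]), 0.7), (array([186., 158.])
[... 742 characters left out ...]
92, 1.0282973540347768]
jar [(array([251., 290.]), 0.7), (array([163., 223.]), 0.61)] [(array([277., 120.]), 0.82)]
    [748.2 -19.5   5.9] [2.576444314598708, 2.576444314598733]
driver [(array([250., 195.]), 0.79)] [(array([258., 248.]), 0.71)]
    [409.7  25.3 -25.9] [7.2734739119911795, 7.273473911991197]
{'time': 1.2, 'joints': array([-84.4,   6. ,   5.6,  89.6,   0. ,  77.5]), 'joint_vel': array([ 0.1, -0. , -0.1, -0. ,  0. ,  0.1]), 'effort': array([  0. , -55.7,  50.4,   0. ,  -0. ,  -0. ]), 'tool_pos': array([ 186.4, -570.3,  248.3]), 'ee_rot': array([180. ,   0. ,  18.1]), 'wrist_force': array([ 0.3,  0.3, -0.4]), 'ft_torque': array([ 0.,  0., -0.]), 'grip_width': 85.23554219896084}
```

View pics/a.png

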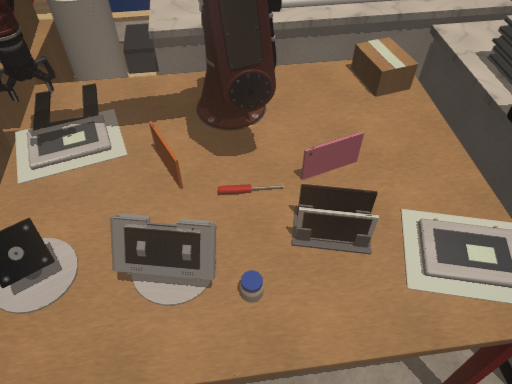

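View pics/b.png

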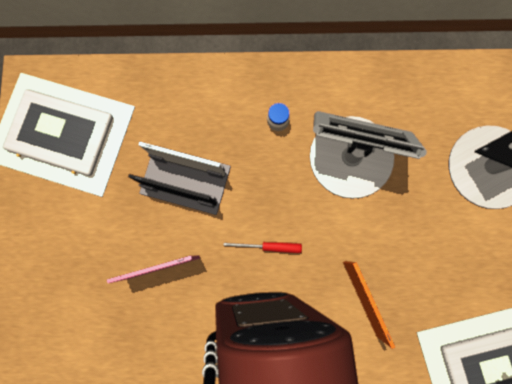

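Run:
```python
from h import *
np.set_printoptions(precision=1,suppress=True)
s=optics.camera("scene");t=optics.camera("top")
c=lambda p,u,v:cv2.resize(cv2.cvtColor(p["image"],4)[v:v+98,u:u+132],(396,294),interpolation=cv2.INTER_CUBIC)
cv2.imwrite("pics/c.png",cv2.vconcat([cv2.hconcat([c(s,270,170),c(t,115,130)]),cv2.hconcat([c(s,98,205),c(t,300,100)])]))
for n in["dark_center","dark_screen"]:
    a=[x["uv"] for x in pinpoint(n,s)if abs(x["uv"][0]-337)<20 and abs(x["uv"][1]-206)<20];b=[x["uv"] for x in pinpoint(n,t) if abs(x["uv"][0]-175)<20 and abs(x["uv"][1]-190)<15]
    print(n,a,b); 
    if a and b: print(*tri([ray(s,a[0]),ray(t,b[0])]))
```

```text
dark_center [[336.9, 204.1]] [[174.8, 191.6]]
[549.1 242.2  61.7] [2.656213454746651, 2.6562134547466902]
dark_screen [[334.3, 206.3]] [[175.7, 187.2]]
[558.9 235.4  66. ] [1.1009082009519984, 1.1009082009519233]
```

View pics/c.png

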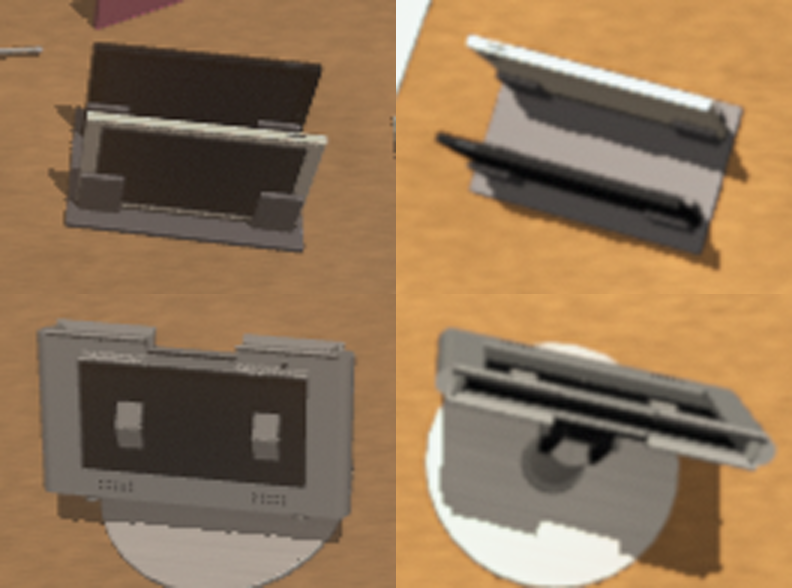

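```bash
python3 - <<'E'
from h import *
np.set_printoptions(precision=1,suppress=True)
s=optics.camera("scene");t=optics.camera("top")
X={}
for n,a,b in[("L(+y)",(377.3,192),(129.7,175)),("R",(301.7,184.3),(214.7,200.7))]:
    X[n]=tri([ray(s,a),ray(t,b)]);print(n,*X[n])
for n,b in[("L",(130,175.5)),("R",(214.7,201))]:
    o,d=ray(t,b);print(n,"at z132",o+d*(132-o[2])/d[2])
for n,b in[("kL",(318,126)),("kR",(420,150))]:
    o,d=ray(t,b);print(n,"at z190",o+d*(190-o[2])/d[2])
S=[];
for k in range(3):
    s=optics.camera("scene");t=optics.camera("top");q={}
    for n in["slot","notch","springs","stop"]:
        a=pinpoint(n,s);b=pinpoint(n,t)
        if a and b:q[n]=tri([ray(s,a[0]["uv"]),ray(t,b[0]["uv"])])[0]
    print(q)
E
python3 -m pendant '[[[18,43,0],8],[[18,43,0],8],[[18,43,0],8],[[18,43,0],8],[[18,43,0],8],[[18,43,0],8],[[18,43,0],8]]' 0
```

```text
L(+y) [578.3 332.9 132.4] [2.124553323901806, 2.1245533239017287]
R [518.9 138.6 126.1] [7.470817172539347, 7.470817172539339]
L at z132 [576.7 330.  132. ]
R at z132 [516.3 130.4 132. ]
kL at z190 [ 674.6 -101.8  190. ]
kR at z190 [ 619.3 -319.7  190. ]
{'slot': array([ 645.5, -208.7,  189.9]), 'notch': array([ 646.6, -211.3,  180.8]), 'springs': array([ 681.1, -222.5,  115.4]), 'stop': array([ 710.3, -225.1,   88.5])}
{'slot': array([ 645.6, -213.4,  187.4]), 'notch': array([ 648.4, -211.2,  179.3]), 'springs': array([ 678.8, -223.2,  114.6])}
{'slot': array([ 643.2, -217.1,  176.7]), 'notch': array([ 648.9, -209.4,  182.1]), 'springs': array([ 679.5, -222.4,  121. ]), 'stop': array([ 713.5, -229. ,   96.7])}
time: 3.8
tool_pos: [312.0, -262.7, 244.2]
ee_rot: [-179.9, -0.0, 75.7]
wrist_force: [0.4, -0.1, 0.6]
grip_width: 85.2
```

```bash
python3 -m pendant '[[[23,49,0],-2.5],[[23,49,0],0],[[23,49,0],0],[[23,49,0],0],[[23,49,0],0],[[23,49,0],0],[[23,49,0],0],[[23,49,0],0]]'
python3 -m pendant '[[[23,49,0],0],[[23,49,0],0],[[5,5,0],0],[[0,0,0],0]]'
```

```text
time: 4.6
tool_pos: [479.5, 101.3, 246.5]
ee_rot: [179.6, 0.1, 73.4]
wrist_force: [-0.3, -1.8, 0.6]
grip_width: 85.6
time: 5.0
tool_pos: [526.8, 202.6, 245.3]
ee_rot: [179.6, 0.1, 73.8]
wrist_force: [0.2, -0.2, 0.7]
grip_width: 85.1
```

```bash
python3 -m pendant '[[[17,24,0],0],[[3,3,0],0],[[0,0,0],0]]'
python3 - <<'E'
from h import *
w=optics.camera("wrist");t=optics.camera("top")
print(w["mtx"],w["world_from_camera"].round(2),monitor.observe()["tool_pos"])
K=w["mtx"]
def pf(X):
    T=w["world_from_camera"];c=T[:3,:3].T@(np.array(X,float)-T[:3,3]);v=np.array([c[0],-c[1],-c[2]])
    th=np.arctan2(np.hypot(*v[:2]),v[2]);u=v[:2]/np.hypot(*v[:2])*th
    return K[:2,:2]@u+K[:2,2]
im=cv2.cvtColor(w["image"],4)
for X in[(576.7,330,132),(516.3,130.4,132),(546.5,230.2,132)]:
    u=pf(X);print(u);cv2.circle(im,tuple(int(x)for x in u),3,(0,0,255),1)
cv2.imwrite("pics/d.png",im)
E
```

```text
time: 5.3
tool_pos: [546.5, 227.6, 245.3]
ee_rot: [179.6, 0.1, 73.7]
wrist_force: [-0.5, -0.8, 1.1]
grip_width: 85.2
[[297.31863964   0.         253.91989661]
 [  0.         297.31863964 187.36401287]
 [  0.           0.           1.        ]] [[ 9.6000e-01  2.7000e-01  7.0000e-02  5.6472e+02]
 [-2.8000e-01  9.3000e-01  2.5000e-01  2.9273e+02]
 [ 1.0000e-02 -2.6000e-01  9.6000e-01  3.7057e+02]
 [ 0.0000e+00  0.0000e+00  0.0000e+00  1.0000e+00]] [546.29013028 227.32624529 245.38735131]
[252.93581449  59.91639386]
[251.02888764 291.83784744]
[251.77821712 187.49638476]
```

View pics/d.png

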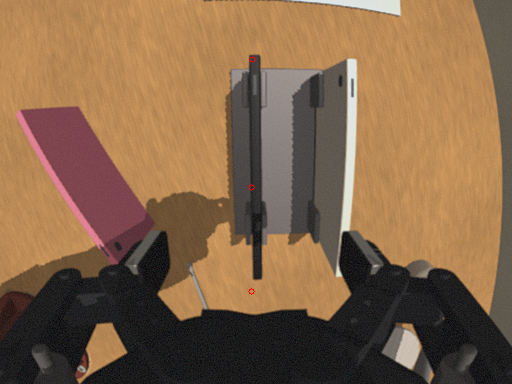

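```bash
cat >> h.py <<'E'
def fray(p,uv):
    K=p["mtx"];T=p["world_from_camera"];m=np.array([(uv[0]-K[0,2])/K[0,0],(uv[1]-K[1,2])/K[1,1]]);th=np.linalg.norm(m)
    u=m/th*np.sin(th);return T[:3,3],T[:3,:3]@np.array([u[0],-u[1],-np.cos(th)])
def fproj(w,X):
    K=w["mtx"];T=w["world_from_camera"];c=T[:3,:3].T@(np.array(X,float)-T[:3,3]);v=np.array([c[0],-c[1],-c[2]])
    h=np.hypot(*v[:2]);return K[:2,:2]@(v[:2]/h*np.arctan2(h,v[2]))+K[:2,2]
def atz(r,z): return r[0]+r[1]*(z-r[0][2])/r[1][2]
E
python3 - <<'E'
from h import *
w=optics.camera("wrist")
P=[atz(fray(w,u),132) for u in[(255,56),(257,278)]]
d=P[0]-P[1];print(P,sum(P)/2,np.linalg.norm(d),np.degrees(np.arctan2(d[1],d[0])))
E
```

```text
[array([579.07966165, 332.39992326, 132.        ]), array([526.05590534, 143.97085038, 132.        ])] [552.56778349 238.18538682 132.        ] 195.74737351900677 74.28345017631425
```

```bash
python3 -m pendant '[[[5.5,10,-30],0.5],[[0,0,-40],0],[[0,0,-30],0],[[0,0,0],0]]'
python3 - <<'E'
from h import *
w=optics.camera("wrist");cv2.imwrite("pics/e.png",cv2.cvtColor(w["image"],4))
E
```

```text
time: 5.85
tool_pos: [551.9, 234.3, 146.0]
ee_rot: [179.3, -0.0, 74.0]
wrist_force: [-0.4, -0.1, -0.3]
grip_width: 85.4
```

View pics/e.png

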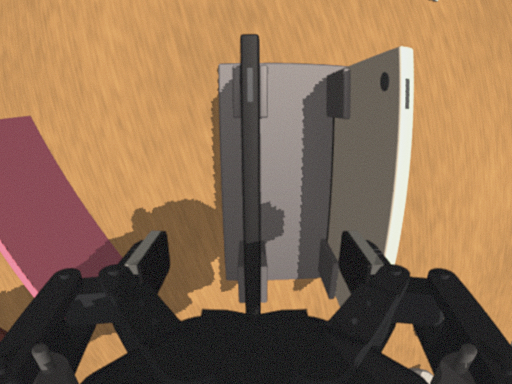

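```bash
python3 -m pendant '[[[0.5,3,-26],0],[[0,0,0],0]]'; python3 -m pendant '[[[0,0,0],0],[[0,0,0],0],[[0,0,0],0],[[0,0,0],0],[[0,0,0],0],[[0,0,0],0]]' 1
```

```text
time: 6.1
tool_pos: [554.9, 236.8, 126.7]
ee_rot: [178.9, -0.2, 73.9]
wrist_force: [-0.6, -0.1, -0.9]
grip_width: 85.1
time: 6.7
tool_pos: [558.2, 236.9, 136.3]
ee_rot: [178.4, -0.5, 73.9]
wrist_force: [-4.0, 1.4, 1.6]
grip_width: 7.3
```

```bash
python3 -m pendant '[[[0,0,0],0],[[0,0,0],0]]'
python3 - <<'E'
from h import *
w=optics.camera("wrist");cv2.imwrite("pics/f.png",cv2.cvtColor(w["image"],4))
print(monitor.observe())
E
```

```text
time: 6.9
tool_pos: [557.4, 237.2, 136.4]
ee_rot: [178.5, -0.4, 73.9]
wrist_force: [-3.1, -0.2, 3.1]
grip_width: 7.8
{'time': 6.95, 'joints': array([ 10.82320187,   5.61766398,  -6.44829839,  76.42914854,
        -0.26463514, 116.9053427 ]), 'joint_vel': array([-0.04407513, -0.10382386,  0.02948114, -0.22412277,  0.00155775,
        0.04678614]), 'effort': array([ -0.95305   , -54.43034649,  50.49755216,  -1.79144427,
        -0.37491831,   0.09934667]), 'tool_pos': array([557.36728951, 237.15830992, 136.35238052]), 'ee_rot': array([178.53824836,  -0.44500782,  73.92006055]), 'wrist_force': array([-3.07140256,  0.41006331,  3.0078771 ]), 'ft_torque': array([0.11641839, 0.9490499 , 0.09120424]), 'grip_width': 7.464364679544548}
```

View pics/f.png

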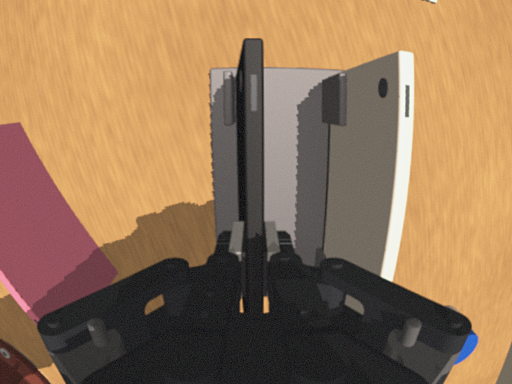

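```bash
python3 -m pendant '[[[0,0,20],0],[[0,0,30],0],[[0,0,40],0],[[0,0,40],0],[[0,0,40],0],[[0,0,40],0],[[0,0,15],0],[[0,0,0],0]]'
python3 - <<'E'
from h import *
w=optics.camera("wrist");s=optics.camera("scene");t=optics.camera("top")
b=cv2.cvtColor(s["image"],4)[60:260,230:430]
b=cv2.resize(b,(600,600),interpolation=cv2.INTER_CUBIC);b=np.clip(b.astype(float)*1.8,0,255).astype('uint8');cv2.imwrite("pics/g.png",b)
cv2.imwrite("pics/g_w.png",cv2.cvtColor(w["image"],4))
for n in["dark_center","dark_screen"]:print(n,[(x["uv"],x["confidence"])for x in pinpoint(n,s)],[(x["uv"],x["confidence"])for x in pinpoint(n,t)])
print(monitor.observe()["tool_pos"],monitor.observe()["wrist_force"])
E
```

```text
time: 7.75
tool_pos: [555.0, 235.2, 361.6]
ee_rot: [178.8, -0.1, 73.8]
wrist_force: [0.5, -0.1, -4.2]
grip_width: 7.4
dark_center [([166.8, 153.8], 0.87), ([332.3, 156.2], 0.59), ([348.1, 144.5], 0.57)] [([160.6, 269.2], 0.88), ([366.8, 301.9], 0.71), ([148.8, 172.5], 0.58)]
dark_screen [([330.8, 155.0], 0.98), ([348.2, 148.2], 0.73), ([168.6, 154.9], 0.6)] [([151.1, 170.2], 0.92), ([364.7, 302.2], 0.85), ([156.0, 270.7], 0.81)]
[553.54801135 235.08233138 358.11391368] [-0.31664613  0.38685567 -4.13254437]
```

View pics/g.png

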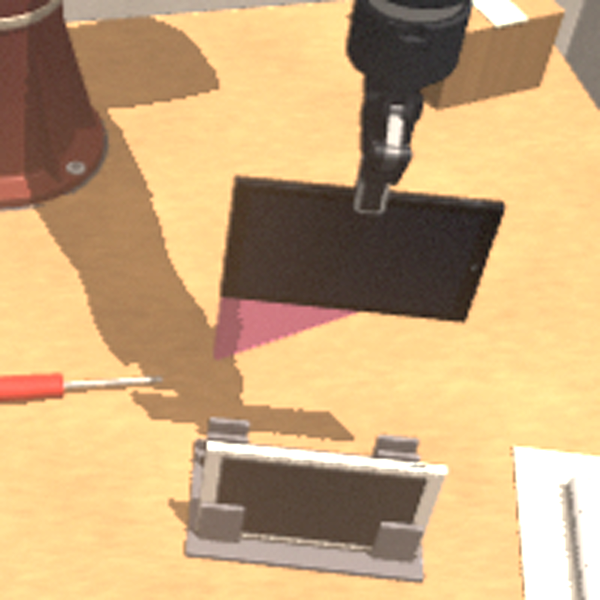

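```bash
cat > fit.py <<'E'
from h import *
from scipy.optimize import least_squares
from scipy.spatial.transform import Rotation as R
np.set_printoptions(precision=2,suppress=True)
s=None
obs=[]
L={"slot":(0,0,0),"notch":(0,0,-5),"springs":(-5,0,-77),"stop":(0,0,-124)}
for k in range(6):
    s=optics.camera("scene");t=optics.camera("top")
    for p in(s,t):
        for n in L:
            for x in pinpoint(n,p)[:1]:
                if x["confidence"]>.5: obs.append((p,L[n],np.array(x["uv"]),0.5,n))
# front-face features read from crop c.png
for y,z,u in[(-124.5,-134,(112.7,270.3)),(124.5,-134,(214.7,279.7)),(-90,-15,(124.7,226)),(90,-15,(200.3,232.3)),(-90,-109,(125.3,263)),(90,-109,(199.7,269))]:
    obs.append((s,(10.5,y,z),np.array(u),1,"c"))
def pose(v): return R.from_euler("ZY",[v[3],-v[4]],degrees=True).as_matrix()
def res(v):
    M=pose(v);return np.concatenate([(proj(p,M@np.array(l)+v[:3])-u)*wt for p,l,u,wt,_ in obs])
f=least_squares(res,[645,-211,188,-15,30],loss="soft_l1")
print(f.x,np.sqrt((res(f.x)**2).mean()),len(obs));M=pose(f.x);print(M)
for p,nm in((s,"scene"),(t,"top")):
  for n in list(L)+["c"]:
    r=[proj(p,M@np.array(l)+f.x[:3])-u for q,l,u,_,m in obs if m==n and (q["mtx"][0,0]==p["mtx"][0,0] and np.allclose(q["world_from_camera"],p["world_from_camera"]))]
    if r:print(nm,n,len(r),np.mean(r,0),np.std(r,0))
np.save("kiosk.npy",f.x)
# tablet held
st=monitor.observe()
o=[(s,(4.5,y,z),np.array(u)) for y,z,u in[(-100,62,(308.3,119.3)),(100,62,(397.7,128)),(-100,-62,(304,159)),(100,-62,(385.3,167))]]
g=least_squares(lambda v:np.concatenate([proj(p,R.from_euler("ZYX",v[3:],degrees=True).as_matrix()@np.array(l)+v[:3])-u for p,l,u in o]),[555,235,300,-16,0,0])
print("tablet",g.x,g.cost,st["tool_pos"],st["ee_rot"],st["time"])
E
python3 fit.py
```

```text
[ 643.11 -211.6   189.67  -13.56   32.76] 9.853488989957418 54
[[ 0.82  0.23 -0.53]
 [-0.2   0.97  0.13]
 [ 0.54  0.    0.84]]
scene slot 6 [-31.82  11.62] [70.06 29.75]
scene notch 6 [1.13 0.83] [0.82 1.15]
scene springs 6 [ 2.04 -0.58] [1.35 0.52]
scene stop 6 [ 2.16 -0.18] [1.34 1.31]
scene c 6 [-0.39  0.33] [0.54 0.4 ]
top slot 6 [-0.58 -0.86] [1.18 2.33]
top notch 6 [2.79 0.32] [1.18 0.75]
top springs 6 [-0.85  0.9 ] [0.71 1.37]
top stop 6 [ 1.74 -0.23] [0.99 1.32]
tablet [541.63 240.76 284.95 -16.8   -1.23   0.5 ] 0.08728315178779397 [553.94 235.15 359.66] [179.04  -0.01  73.82] 11.1
```

```bash
python3 -m pendant '[[[4,-20,0],0.5],[[9,-40,0],0.5],[[9,-45,0],0.5],[[9,-45,0],0.5],[[9,-45,0],0.5],[[9,-45,0],0],[[9,-45,0],0],[[9,-45,0],0]]'
python3 -m pendant '[[[9,-45,0],0],[[8,-40,0],0],[[5,-20,0],0],[[0,0,0],0]]'
```

```text
time: 11.9
tool_pos: [620.4, -100.7, 360.4]
ee_rot: [178.9, -0.1, 77.0]
wrist_force: [0.6, 1.8, -3.0]
grip_width: 7.6
time: 12.3
tool_pos: [642.3, -217.2, 358.2]
ee_rot: [179.0, -0.1, 76.7]
wrist_force: [-0.0, 0.7, -3.4]
grip_width: 7.2
```

Now a near look: wrist and scene pictures with predicted features overlaid.

Run:
```python
from h import *
from scipy.spatial.transform import Rotation as R
w=optics.camera("wrist");s=optics.camera("scene");t=optics.camera("top");st=monitor.observe();print(st["tool_pos"],st["ee_rot"],st["time"])
v=np.load("kiosk.npy");M=R.from_euler("ZY",[v[3],-v[4]],degrees=True).as_matrix()
im=cv2.cvtColor(w["image"],4);im=cv2.resize(im,(800,600),interpolation=cv2.INTER_CUBIC)
for l in[(-6.5,104,0),(6.5,104,0),(-6.5,35,0),(10.5,124.5,0),(-10.5,124.5,0),(6.5,-104,0),(10.5,-124.5,0),(10.5,35,0)]:
    u=fproj(w,M@np.array(l,float)+v[:3])*1.5625;print(l,u.round());cv2.circle(im,tuple(int(x)for x in u),3,(0,0,255),1)
cv2.imwrite("pics/h.png",im)
a=cv2.cvtColor(s["image"],4)[110:310,70:270];b=cv2.cvtColor(t["image"],4)[60:260,290:490]
cv2.imwrite("pics/i.png",cv2.resize(cv2.hconcat([a,b]),(800,400),interpolation=cv2.INTER_CUBIC))
```

```text
[ 642.22907232 -213.40639611  359.35931922] [ 1.78975370e+02 -1.17257592e-01  7.68449385e+01] 12.45
(-6.5, 104, 0) [382. 105.]
(6.5, 104, 0) [400. 103.]
(-6.5, 35, 0) [382. 212.]
(10.5, 124.5, 0) [406.  71.]
(-10.5, 124.5, 0) [377.  75.]
(6.5, -104, 0) [399. 411.]
(10.5, -124.5, 0) [403. 437.]
(10.5, 35, 0) [405. 214.]
```

View pics/h.png

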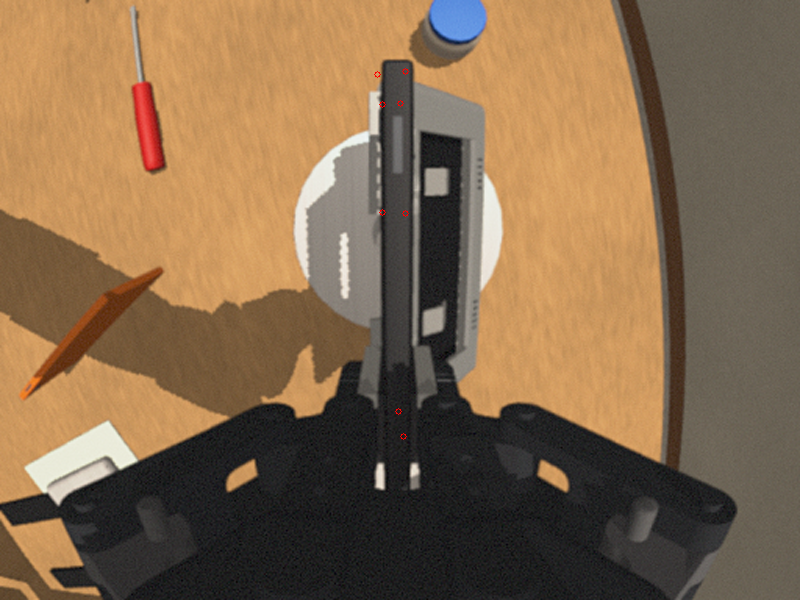

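View pics/i.png

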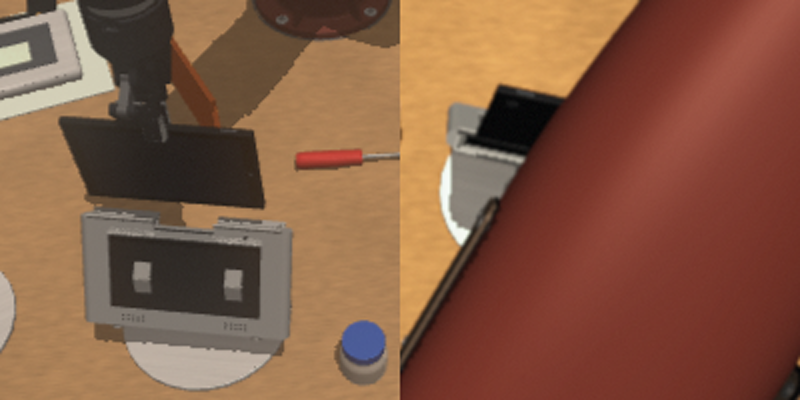

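Run:
```python
from h import *
from scipy.spatial.transform import Rotation as R
w=optics.camera("wrist");st=monitor.observe();print(st["tool_pos"],st["ee_rot"],st["time"])
v=np.load("kiosk.npy");M=R.from_euler("ZY",[v[3],-v[4]],degrees=True).as_matrix()
for l in[(10.5,90,-15),(10.5,90,-109),(10.5,124.5,-134),(-12.5,35,6),(-12.5,104,6),(10.5,-90,-109),(10.5,-124.5,-134)]:
    print(l,(fproj(w,M@np.array(l,float)+v[:3])*1.5625).round())
# tablet top edge ends as seen (top face, z~355)
o,d=st["tool_pos"],None
for u in[(384,62),(411,62)]: print(atz(fray(w,np.array(u)/1.5625),355))
y=np.radians(st["ee_rot"][2]);print("tablet +y end if centred",st["tool_pos"][:2]+100*np.array([np.cos(y),np.sin(y)]))
```

```text
[ 642.28927983 -212.83851616  359.73114001] [ 1.78948495e+02 -1.09568001e-01  7.68899933e+01] 12.5
(10.5, 90, -15) [419. 133.]
(10.5, 90, -109) [475. 143.]
(10.5, 124.5, -134) [486. 106.]
(-12.5, 35, 6) [371. 218.]
(-12.5, 104, 6) [371. 111.]
(10.5, -90, -109) [467. 350.]
(10.5, -124.5, -134) [475. 375.]
[ 661.51458304 -117.07586071  355.        ]
[ 668.78350483 -118.73494173  355.        ]
tablet +y end if centred [ 664.97142068 -115.44487937]
```

Run:
```python
from h import *
from scipy.optimize import least_squares
from scipy.spatial.transform import Rotation as R
np.set_printoptions(precision=1,suppress=True)
s=optics.camera("scene");tp=np.array([642.3,-213.2,359.5])
o=[((4.5,y,z),np.array(u)) for y,z,u in[(-100,62,(100,168.5)),(100,62,(195.5,175.5)),(-100,-62,(114,207.5)),(100,-62,(202,213.5))]]
def P(v,l): M=R.from_euler("ZYX",[-13.3+v[2],v[3],v[4]],degrees=True).as_matrix();return M@(np.array(l)+[0,v[0],v[1]])+tp
f=least_squares(lambda v:np.concatenate([proj(s,P(v,l))-u for l,u in o]+[[v[2]*.5,v[3]*.3,v[4]*.5]]),[0,-66,0,0,0])
print(f.x,f.cost);[print(proj(s,P(f.x,l))-u) for l,u in o]
print(monitor.observe()["tool_pos"],monitor.observe()["time"])
```

```text
[ -1.9 -62.2  -0.2  -0.2   0.3] 1.5788158155348135
[-1.4  0.1]
[0.7 0. ]
[ 0.3 -0.3]
[0.4 0.5]
[ 642.3 -212.6  360. ] 12.55
```

```bash
python3 -m pendant '[[[1.5,3.5,-15],0],[[0,0,-12],0],[[0,0,-5],0],[[0,0,0],0]]'
```

```text
time: 12.95
tool_pos: [644.2, -204.0, 329.7]
ee_rot: [178.7, -0.1, 77.2]
wrist_force: [-0.4, 0.1, -3.4]
grip_width: 7.2
```

```bash
python3 -m pendant '[[[0,-4.5,-4],-0.3],[[0,0,-3],0],[[0,0,0],0]]'
```

```text
time: 13.25
tool_pos: [644.5, -208.0, 324.0]
ee_rot: [178.6, -0.0, 77.0]
wrist_force: [-1.4, -0.2, -3.0]
grip_width: 7.0
```

```bash
python3 -m pendant '[[[0,-1.5,-4],0],[[0,0,-4],0],[[0,0,0],0]]';python3 -m pendant '[[[0,0,-4],0],[[0,0,0],0]]'
```

```text
time: 13.55
tool_pos: [644.5, -210.0, 315.7]
ee_rot: [178.6, -0.0, 77.0]
wrist_force: [-0.3, -0.7, -3.9]
grip_width: 7.4
time: 13.75
tool_pos: [644.6, -210.2, 311.7]
ee_rot: [178.6, -0.0, 76.9]
wrist_force: [0.4, -0.8, -6.7]
grip_width: 7.0
```

```bash
python3 -m pendant '[[[0,0,-4],0],[[0,0,0],0]]';python3 - <<'E'
from h import *
s=optics.camera("scene");w=optics.camera("wrist")
a=cv2.resize(cv2.cvtColor(s["image"],4)[150:300,90:240],(400,400),interpolation=cv2.INTER_CUBIC);b=cv2.resize(cv2.cvtColor(w["image"],4)[20:260,140:380],(400,400),interpolation=cv2.INTER_CUBIC)
cv2.imwrite("pics/j.png",cv2.hconcat([a,b]));m=monitor.observe();print(m["tool_pos"],m["wrist_force"],m["ft_torque"],m["ee_rot"])
E
```

```text
time: 13.95
tool_pos: [645.3, -210.3, 311.8]
ee_rot: [178.2, 0.0, 76.9]
wrist_force: [-2.3, 0.3, -8.2]
grip_width: 7.2
[ 645.34519625 -210.41571103  311.77765698] [-1.90130601  0.21924131  2.39529727] [ 0.37152306  0.48396241 -0.18007164] [1.78225868e+02 4.10476720e-02 7.69161981e+01]
```

View pics/j.png

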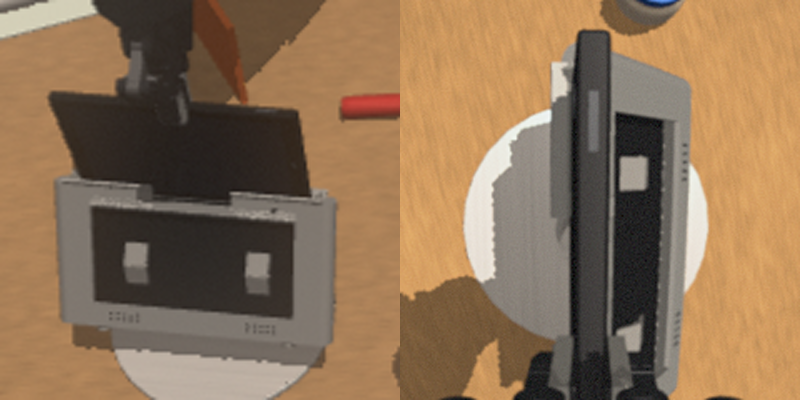

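```bash
python3 -m pendant '[[[0,0,0],0],[[0,0,0],0],[[0,0,0],0],[[0,0,0],0]]' 0.65; python3 -m pendant '[[[-8,2,-1],0],[[-8,2,-1],0],[[-8,2,-2],0],[[0,0,0],0]]'
```

```text
time: 14.45
tool_pos: [645.8, -210.7, 312.0]
ee_rot: [178.2, 0.1, 77.0]
wrist_force: [-0.4, 0.3, 0.6]
grip_width: 30.0
time: 14.85
tool_pos: [621.2, -204.6, 307.1]
ee_rot: [178.2, 0.1, 77.0]
wrist_force: [-1.3, 1.2, -0.3]
grip_width: 30.0
```

```bash
python3 -m pendant '[[[-8,2,-2],0],[[-8,2,-2],0],[[-8,2,-3],0],[[-8,2,-3],0],[[0,0,0],0]]'; python3 -m pendant '[[[-6,1.5,-3],0],[[-6,1.5,-3],0],[[-4,1,-2],0],[[0,0,0],0]]'
python3 - <<'E'
from h import *
s=optics.camera("scene");w=optics.camera("wrist")
a=cv2.resize(cv2.cvtColor(s["image"],4)[150:300,90:240],(400,400),interpolation=cv2.INTER_CUBIC);b=cv2.resize(cv2.cvtColor(w["image"],4)[20:260,140:380],(400,400),interpolation=cv2.INTER_CUBIC)
cv2.imwrite("pics/k.png",cv2.hconcat([a,b]));m=monitor.observe();print(m["tool_pos"],m["wrist_force"],m["ft_torque"],m["ee_rot"])
E
```

```text
time: 15.35
tool_pos: [590.0, -197.1, 297.2]
ee_rot: [178.1, 0.1, 77.0]
wrist_force: [-0.2, -0.3, 0.3]
grip_width: 29.9
time: 15.75
tool_pos: [573.9, -193.2, 288.8]
ee_rot: [178.0, 0.1, 77.0]
wrist_force: [0.6, 0.4, 0.3]
grip_width: 29.9
[ 574.26480304 -193.37838706  289.07871433] [ 0.45827437 -0.48543219 -0.00418472] [0.02723558 0.01524545 0.018586  ] [1.78003624e+02 9.88154248e-02 7.69652137e+01]
```

View pics/k.png

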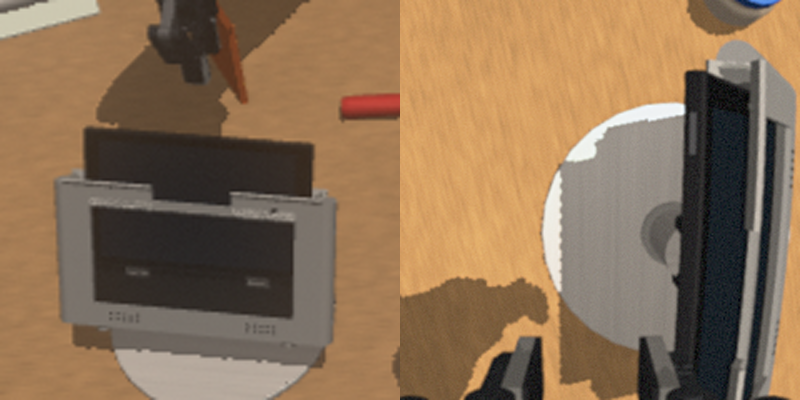

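```bash
python3 -m pendant '[[[0,0,5],0],[[10,-3,0],-0.4],[[20,-5,0],0],[[14,-4,0],0],[[3,-1,-5],0],[[0,0,-10],0],[[0,0,-8],0],[[0,0,0],0]]' 1
```

```text
time: 16.65
tool_pos: [622.7, -206.8, 271.5]
ee_rot: [177.9, 0.1, 76.5]
wrist_force: [0.3, -0.3, 0.1]
grip_width: -0.1
```

```bash
python3 -m pendant '[[[-2,0,-8],0],[[0,0,-6],0],[[0,0,0],0]]'; python3 -m pendant '[[[2,-0.5,-3],0],[[2,-0.5,-3],0],[[2,-0.5,-3],0],[[0,0,0],0]]'
```

```text
time: 16.95
tool_pos: [619.5, -206.4, 256.3]
ee_rot: [177.9, 0.1, 76.5]
wrist_force: [-0.6, 0.3, 0.1]
grip_width: -0.1
time: 17.35
tool_pos: [626.0, -208.1, 247.1]
ee_rot: [177.9, 0.1, 76.5]
wrist_force: [-0.4, 0.3, -0.4]
grip_width: -0.3
```

```bash
python3 -m pendant '[[[2,-0.5,-3],0],[[2,-0.5,-3],0],[[0,0,0],0]]'; python3 -m pendant '[[[2,-0.5,-3],0],[[2,-0.5,-3],0],[[2,-0.5,-3],0],[[0,0,0],0]]'
```

```text
time: 17.65
tool_pos: [630.6, -209.3, 240.7]
ee_rot: [177.9, 0.1, 76.5]
wrist_force: [-0.5, -0.1, -0.5]
grip_width: 0.2
time: 18.05
tool_pos: [637.2, -210.9, 230.8]
ee_rot: [177.9, 0.1, 76.5]
wrist_force: [-0.6, -0.8, -0.8]
grip_width: -0.3
```

Run:
```python
from h import *
s=optics.camera("scene");w=optics.camera("wrist")
a=cv2.resize(cv2.cvtColor(s["image"],4)[150:300,90:240],(400,400),interpolation=cv2.INTER_CUBIC);b=cv2.resize(cv2.cvtColor(w["image"],4)[20:260,140:380],(400,400),interpolation=cv2.INTER_CUBIC)
l=cv2.imread("pics/k.png");cv2.imwrite("pics/l.png",cv2.hconcat([a,b]))
for x in(110,270):
  for im in(l,a): print(x,im[100:320:5,x].mean(1).astype(int))
m=monitor.observe();print(m["tool_pos"],m["wrist_force"])
```

```text
110 [ 79  78  77  77  76 114  51  41  43  47  46  45  43  44  44  44  54  88
 108 113 117 114  43  43  43  43  43  42  43  42  43  41  38  40  42  42
  44  44  45  44  48 113 115 106]
110 [132 131 128 128 131  90  47  41  44  46  45  46  46  44  45  46  57  90
 111 116 121 118  44  44  44  43  43  43  45  44  45  44  40  42  43  46
  46  46  46  46  51 116 120 110]
270 [121 121 122 124 127 127 123 128  77  43  40  42  43  44  44  42  43  45
  42 123  94 114  97 126  77  43  42  42  44  43  43  43  45  43  40  41
  46  51  47  46  46  47  46  44]
270 [125 126 126 128 131 130 126 130  81  43  41  44  44  45  43  45  44  44
  44 126  98 119  99 130  81  44  45  43  45  44  46  45  44  45  42  43
  47  52  48  47  48  49  48  46]
[ 637.11863252 -210.92451125  231.34722787] [ 0.01011312 -0.27992361  0.58588784]
```

```bash
python3 -m pendant '[[[0,0,15],0],[[0,0,15],0],[[-12,3,5],0],[[-12,3.5,0],0],[[0,0,0],0]]'; python3 -m pendant '[[[0,0,-6],0],[[0,0,-5],0],[[0,0,0],0]]'
```

```text
time: 18.65
tool_pos: [612.4, -204.2, 268.2]
ee_rot: [177.8, 0.2, 76.5]
wrist_force: [0.5, 0.1, -0.0]
grip_width: -0.0
time: 18.95
tool_pos: [613.1, -204.5, 256.1]
ee_rot: [177.8, 0.2, 76.5]
wrist_force: [0.9, -0.1, 0.3]
grip_width: 0.1
```

```bash
python3 -m pendant '[[[0,0,-2],0],[[0,0,-2],0],[[0,0,0],0]]'; python3 -m pendant '[[[0,0,-2],0],[[0,0,-2],0],[[0,0,0],0]]'
```

```text
time: 19.25
tool_pos: [613.3, -204.6, 250.5]
ee_rot: [177.9, 0.1, 76.5]
wrist_force: [-0.0, -0.7, 0.1]
grip_width: 0.1
time: 19.55
tool_pos: [613.6, -204.7, 247.0]
ee_rot: [177.8, 0.2, 76.5]
wrist_force: [-0.6, 1.0, 0.6]
grip_width: 0.1
```

Run:
```python
from h import *
from scipy.spatial.transform import Rotation as R
np.set_printoptions(precision=1,suppress=True)
s=optics.camera("scene");w=optics.camera("wrist")
cv2.imwrite("pics/m.png",cv2.resize(cv2.cvtColor(w["image"],4),(800,600)))
v=np.load("kiosk.npy");M=R.from_euler("ZY",[v[3],-v[4]],degrees=True).as_matrix();q=lambda l:proj(s,M@np.array(l,float)+v[:3])
print("obs top (121.9,198) (207.4,204.4); bottom col131 row247.5")
for zt in(40,45,50,55,60):
  for x in(-6.5,2.5): print(zt,x,q((x,-100,zt)),q((x,100,zt)),q((x+0.,-77,zt-124)))
m=monitor.observe();print(m["tool_pos"],m["wrist_force"])
print("tip in kiosk",M.T@(m["tool_pos"]-[0,0,17]-v[:3]))
```

```text
obs top (121.9,198) (207.4,204.4); bottom col131 row247.5
40 -6.5 [121.6 200.8] [206.9 207.5] [132.8 250.7]
40 2.5 [120.1 201.9] [206.1 208.8] [131.4 252.3]
45 -6.5 [121.5 198.7] [206.9 205.4] [132.7 248.8]
45 2.5 [120.  199.9] [206.1 206.7] [131.4 250.4]
50 -6.5 [121.4 196.6] [207.  203.4] [132.7 246.9]
50 2.5 [119.9 197.8] [206.2 204.6] [131.3 248.4]
55 -6.5 [121.4 194.6] [207.  201.3] [132.6 244.9]
55 2.5 [119.8 195.7] [206.2 202.5] [131.2 246.5]
60 -6.5 [121.3 192.5] [207.1 199.2] [132.6 243. ]
60 2.5 [119.8 193.6] [206.3 200.4] [131.2 244.5]
[ 613.6 -204.7  247. ] [-0.8 -0.3  1.5]
tip in kiosk [-3.7 -0.2 50.3]
```

View pics/m.png

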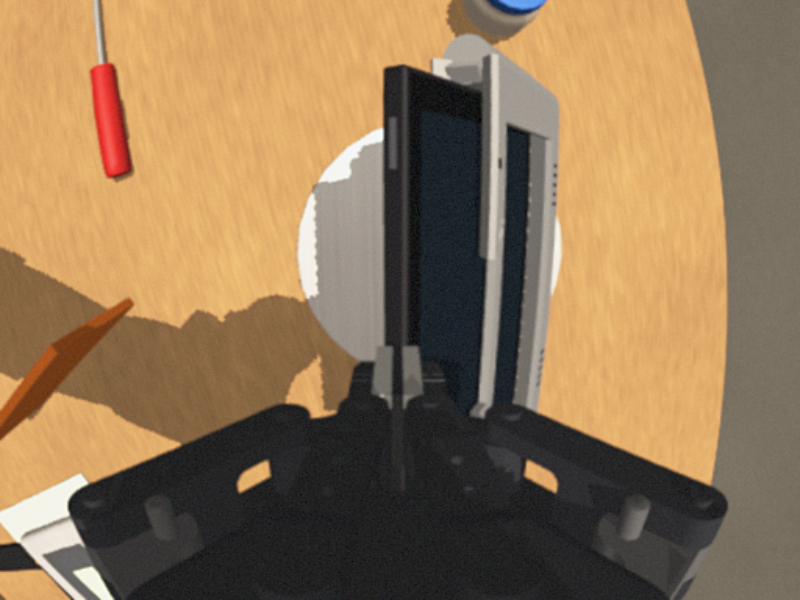

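```bash
python3 -m pendant '[[[1,0,-2],0],[[1,0,-2],0],[[0,0,0],0]]'; python3 -m pendant '[[[1.2,-0.3,-2],0],[[1.2,-0.3,-2],0],[[0,0,0],0]]'
```

```text
time: 19.95
tool_pos: [615.2, -205.0, 245.1]
ee_rot: [177.8, 0.2, 76.5]
wrist_force: [0.1, 0.0, 1.4]
grip_width: -0.2
time: 20.25
tool_pos: [617.4, -205.7, 242.3]
ee_rot: [177.8, 0.3, 76.5]
wrist_force: [-0.7, 0.2, 1.4]
grip_width: 0.0
```

```bash
python3 -m pendant '[[[2,-0.5,-4],0],[[2,-0.5,-4],0],[[0,0,0],0]]'
python3 - <<'E'
from h import *
from scipy.spatial.transform import Rotation as R
m=monitor.observe();v=np.load("kiosk.npy");M=R.from_euler("ZY",[v[3],-v[4]],degrees=True).as_matrix()
print("tip in kiosk",M.T@(m["tool_pos"]-[0,0,17]-v[:3]))
s=optics.camera("scene");a=cv2.resize(cv2.cvtColor(s["image"],4)[150:300,90:240],(400,400),interpolation=cv2.INTER_CUBIC);l=cv2.imread("pics/k.png")
for x in(110,290):
  for im in(l,a): print(x,im[100:200:4,x].mean(1).astype(int))
E
```

```text
time: 20.55
tool_pos: [622.1, -207.1, 236.1]
ee_rot: [177.6, 0.4, 76.5]
wrist_force: [-1.1, 0.8, 1.7]
grip_width: 0.2
tip in kiosk [-2.14686693 -0.57619861 36.41250561]
110 [ 79  79  77  77  77  76  97  84  44  40  43  47  45  44  45  43  43  44
  44  44  54 101  83 113 116]
110 [130 130 126 131  95  78  78  77  76  77  78  62  43  42  43  45  45  45
  45  44  56 102  85 116 117]
290 [121 122 122 122 124 121 125 124 127 125 119  54  42  41  46  46  47  46
  45  45  46  46  45  44  75]
290 [124 126 123 125 126 124 127 126 130 128 131 127 128 130 107  51  42  42
  46  47  47  47  47  43  78]
```

```bash
python3 -m pendant '[[[2.5,-0.6,-4],0],[[2.5,-0.6,-4],0],[[2.5,-0.6,-4],0],[[0,0,0],0]]'; python3 -m pendant '[[[2.5,-0.6,-4],0],[[2.5,-0.6,-4],0],[[0,0,0],0]]'
```

```text
time: 21.0
tool_pos: [630.0, -209.4, 225.1]
ee_rot: [177.5, 0.4, 76.5]
wrist_force: [-0.3, -0.5, 2.5]
grip_width: 0.2
time: 21.3
tool_pos: [636.1, -211.1, 218.2]
ee_rot: [177.4, 0.5, 76.5]
wrist_force: [0.6, 0.2, 3.1]
grip_width: 0.1
```

```bash
python3 -m pendant '[[[2,-0.5,-4],0],[[2,-0.5,-4],0],[[0,0,0],0]]'
python3 - <<'E'
from h import *
from scipy.spatial.transform import Rotation as R
m=monitor.observe();v=np.load("kiosk.npy");M=R.from_euler("ZY",[v[3],-v[4]],degrees=True).as_matrix()
print("tip in kiosk",M.T@(m["tool_pos"]-[0,0,17]-v[:3]),m["wrist_force"])
s=optics.camera("scene");a=cv2.resize(cv2.cvtColor(s["image"],4)[150:300,90:240],(400,400),interpolation=cv2.INTER_CUBIC)
cv2.imwrite("pics/n.png",a)
for x in(110,180,190,290): print(x,a[100:320:4,x].mean(1).astype(int))
E
```

```text
time: 21.6
tool_pos: [641.8, -212.7, 211.6]
ee_rot: [177.1, 0.5, 76.5]
wrist_force: [1.6, 0.5, 3.6]
grip_width: -0.3
tip in kiosk [ 1.81482683 -1.34772784  4.65394189] [1.60440109 0.51386019 3.61170589]
110 [129 130 126 127 128 127 128 109  78  78  79  78  77  78  78  79  76  73
 128 148  99 102  85 116 116 127 120  59  46  44  44  45  44  43  44  45
  45  43  45  44  44  45  44  45  46  44  45  45  44  45  47  98 117  87
 109]
180 [ 44  43  44  42  40  41  40  40  41  43  41  42  40  43  45  60  44  42
  43  43  42  46  50  36  35  39  75  75  60  38  38  39  38  37  42  41
  41  41  41  41  42  41  42  42  42  41  44  43  45  45  45  44  57 118
 117]
190 [ 44  45  41  42  44  44  39  40  42  42  42  42  42  43  42  43  42  41
  42  45  41  39  40  41  37  32  77  74  69  41  42  42  42  40  42  41
  42  41  42  42  42  42  42  41  42  42  44  45  44  43  45  45  50 110
 117]
290 [123 126 122 125 126 124 127 127 129 127 131 127 128 128 130 130 129 126
 126 131 130 128 146 112  79  96 115 117 124 144 133  49  42  42  43  42
  41  41  41  42  40  42  41  40  46  47  46  46  46  48  46  47  46  46
  59]
```

```bash
python3 -m pendant '[[[1.5,-0.4,-4],0],[[1.5,-0.4,-4],0],[[0,0,0],0]]'; python3 -m pendant '[[[1,-0.2,-5],0],[[1,-0.2,-5],0],[[1,-0.2,-5],0],[[0,0,0],0]]'
```

```text
time: 21.95
tool_pos: [644.9, -212.8, 210.9]
ee_rot: [176.8, 0.6, 76.5]
wrist_force: [0.1, 0.5, -0.1]
grip_width: -0.1
time: 22.35
tool_pos: [645.7, -213.0, 211.2]
ee_rot: [176.5, 0.9, 76.5]
wrist_force: [0.5, -0.4, 0.0]
grip_width: 0.1
```

```bash
python3 -m pendant '[[[0,0,-9],0],[[1,0,-9],0]]'
python3 - <<'E'
from h import *
from scipy.spatial.transform import Rotation as R
s=optics.camera("scene");w=optics.camera("wrist");m=monitor.observe()
v=np.load("kiosk.npy");M=R.from_euler("ZY",[v[3],-v[4]],degrees=True).as_matrix()
print("tip in kiosk",M.T@(m["tool_pos"]-[0,0,17]-v[:3]),m["wrist_force"],m["tool_pos"])
print([(x["uv"],round(x["confidence"],2))for n in("dark_center","dark_screen") for x in pinpoint(n,s)])
q=lambda l:proj(s,M@np.array(l,float)+v[:3])
print("expect screen home",q((6.5,0,-62)), q((6.5,0,-52)))
E
```

```text
time: 22.55
tool_pos: [645.0, -213.0, 207.6]
ee_rot: [176.2, 1.2, 76.5]
wrist_force: [-39.7, 15.2, 76.9]
grip_width: 0.2
tip in kiosk [ 3.30107317 -0.89396234 -0.09107815] [-30.6080237   12.31109002  61.41167703] [ 645.64951122 -213.13051605  208.38164062]
[([331.4, 157.2], 0.64), ([165.3, 246.3], 0.56), ([168.1, 157.5], 0.55), ([167.9, 153.2], 0.75), ([330.5, 153.1], 0.73), ([164.0, 249.0], 0.65)]
expect screen home [162.62057652 247.21525734] [162.58581309 243.27099509]
```

```bash
python3 -m pendant '[[[0,0,10],0],[[0,0,30],0],[[-10,0,40],0],[[-40,0,30],0],[[-40,0,0],0],[[-40,0,0],0],[[0,0,0],0]]'
python3 - <<'E'
from h import *
from scipy.spatial.transform import Rotation as R
np.set_printoptions(precision=1,suppress=True,linewidth=150)
v=np.load("kiosk.npy");M=R.from_euler("ZY",[v[3],-v[4]],degrees=True).as_matrix()
for k in range(2):
    s=optics.camera("scene");w=optics.camera("wrist")
    print([(n,x["uv"],round(x["confidence"],2))for n in("dark_center","dark_screen","springs","white_center","jar","driver","slot","stop") for x in pinpoint(n,s) if x["confidence"]>.5])
    print([(n,x["uv"],round(x["confidence"],2))for n in("dark_center","dark_screen") for x in pinpoint(n,w)])
q=lambda l:proj(s,M@np.array(l,float)+v[:3]);print(q((6.5,0,-62)),fproj(w,M@np.array([6.5,0,-62.])+v[:3]))
cv2.imwrite("pics/o.png",cv2.cvtColor(s["image"],4));cv2.imwrite("pics/p.png",cv2.cvtColor(w["image"],4))
g=cv2.cvtColor(w["image"],7)
# profile across the slot mouth in the wrist picture, x from -14..14 at several y: dark tablet edge height
for y in(-95,-60,-30,0,30,60,95):
    print(y,[int(g[int(round(u[1])),int(round(u[0]))]) if 0<=u[0]<512 and 0<=u[1]<384 else -1 for u in[fproj(w,M@np.array([x,y,0.])+v[:3]) for x in range(-14,22,2)]])
a=cv2.imread("pics/a.png").astype(int);d=np.abs(a-cv2.cvtColor(s["image"],4)).sum(2)
for n,b in(("white",(295,205,85,45)),("jar",(238,268,30,34)),("driver",(215,182,70,14)),("kiosk",(108,262,112,18))): print(n,np.mean(d[b[1]:b[1]+b[3],b[0]:b[0]+b[2]]),np.percentile(d[b[1]:b[1]+b[3],b[0]:b[0]+b[2]],95))
m=monitor.observe();print(m["tool_pos"],m["time"],m["wrist_force"])
E
```

```text
time: 23.45
tool_pos: [511.5, -212.2, 318.6]
ee_rot: [176.3, 1.2, 76.6]
wrist_force: [0.8, -0.2, -0.3]
grip_width: -0.0
[('dark_center', [166.4, 154.0], 0.91), ('dark_center', [331.5, 156.5], 0.76), ('dark_center', [162.1, 246.3], 0.68), ('dark_screen', [161.5, 250.3], 0.94), ('dark_screen', [166.0, 154.6], 0.7), ('dark_screen', [331.8, 157.1], 0.58), ('white_center', [336.7, 228.3], 0.96), ('jar', [251.3, 290.0], 0.55), ('driver', [252.4, 191.2], 0.84), ('slot', [162.7, 222.0], 0.69), ('stop', [161.1, 269.8], 0.67)]
[('dark_center', [383.9, 140.2], 0.72), ('dark_center', [91.5, 208.1], 0.61), ('dark_screen', [92.9, 202.4], 0.8), ('dark_screen', [387.9, 138.2], 0.65)]
[('dark_center', [167.3, 156.9], 0.88), ('dark_center', [163.6, 246.5], 0.65), ('dark_center', [332.3, 153.8], 0.63), ('dark_screen', [331.4, 155.6], 0.84), ('dark_screen', [165.0, 247.6], 0.83), ('dark_screen', [165.4, 154.5], 0.69), ('white_center', [334.6, 225.2], 0.79), ('jar', [253.3, 291.8], 0.68), ('driver', [251.3, 193.5], 0.87), ('slot', [161.0, 223.2], 0.57), ('stop', [161.9, 271.4], 0.55)]
[('dark_center', [3
[... 240 characters left out ...]
 152, 153]
-60 [96, 170, 169, 166, 79, 27, 4, 37, 29, 34, 50, 77, 78, 151, 139, 150, 150, 155]
-30 [112, 30, 54, 95, 77, 26, 15, 29, 31, 32, 45, 144, 135, 107, 136, 151, 151, 154]
0 [18, 28, 61, 94, 75, 26, 32, 25, 35, 27, 47, 133, 137, 105, 141, 149, 155, 162]
30 [85, 25, 63, 94, 79, 19, 21, 34, 26, 37, 20, 144, 131, 114, 144, 155, 157, 163]
60 [103, 167, 167, 171, 93, 24, 20, 36, 45, 29, 57, 73, 69, 148, 156, 155, 155, 156]
95 [90, 162, 168, 166, 63, 24, 26, 36, 33, 37, 47, 71, 68, 163, 164, 160, 150, 151]
white 26.72705882352941 234.1999999999989
jar 3.7205882352941178 7.0499999999999545
driver 4.743877551020408 9.0
kiosk 4.087797619047619 8.0
[ 514.6 -212.6  318.6] 24.65 [ 0.3 -0.3 -0.2]
```

Run:
```python
import cv2,numpy as np
a=cv2.imread("pics/a.png").astype(int);b=cv2.imread("pics/o.png").astype(int);d=np.abs(a-b).sum(2)
print("white face",np.percentile(d[216:246,302:372],[50,95]))
from h import *
workorder.job_done();print(monitor.observe()["time"])
```

```text
white face [ 9. 18.]
the job is handed in; nothing more can be done
the job is handed in; nothing more can be done
```

The dark tablet is in the kiosk with its screen towards the window, pushed to its stop. I let go, moved the arm clear and handed the job in at about 25 s.

**What I did:** I lifted the dark tablet from the rack place nearer the robot and set its lower edge in the slot. With the fingers slightly open around it, I tipped it to the slope so that it slid in. I then pushed it past the springs with closed fingertips.

**Last checks:**
- **On the stop:** the final push met a hard stop, with the force pointing back up the slope and the fingertips within about 1 mm of the rim height I had measured.
- **Seated straight:** after I let go, the tablet's screen centre was within about 3 pixels of its expected home position in the scene and wrist pictures. The mouth looked evenly filled from end to end.
- **Left alone:** the white tablet's face, the jar, the screwdriver and the kiosk's lower edge looked the same as in the first picture.

**What went less well:**
- My first push missed: the fingers passed in front of the tablet without touching it, so I repositioned and pushed again.
- The final push peaked at about 88 N at the fingertips, more than needed but under the 120 N wrist limit.
- The push past the springs read only about 3 N instead of the stated 5 to 15 N. I read the force only at the end of each move, so this check disagrees with the description.
- I had used all 12 picture views by the end, so the final checks were numerical only.

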